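# Swap the burner relay module and lock it in

## Task

Pull the worn grey relay module out of the sloping socket on the orange console and stand it upright in the grey scrap tray. Then put the white replacement module fully home in the empty socket (either way round) and swing the red-barred locking lever completely shut over it. Leave the blue module and the coupling, spray can, tools and brass valve where they are.

Things in the scene. Friction and masses are not known exactly. Their poses are not given: they have to be found in the camera images.
- old_module: The worn relay module, grey all over. Box 80 mm (own x) by 50 mm (own y) by 75 mm tall (own z), 250 g (may vary by a third), all faces flat; origin at the centre of its underside. It starts seated in the socket with its axes along the socket's axes.
- new_module: The replacement relay module, off-white all over. Box 80 mm (own x) by 50 mm (own y) by 75 mm tall (own z), 250 g (may vary by a third), all faces flat; origin at the centre of its underside. It starts standing upright at any of two places on a thin dark mat (270 x 130 x 4 mm), turned by up to about 45 degrees either way from the robot's x direction.
- blue_module: Another module of the same size, blue, standing upright on the same mat with its centre at least 115 mm from the white one's; not to be used. Origin at the centre of its underside.
- socket: Black socket block, 128 (own x) by 74 (own y) by 33 mm tall (own z), fixed on the console's sloping face. Origin at the centre of its underside, on that face; own z points out of the face, 25 degrees from vertical, leaning towards the robot; own x points up the slope, away from the robot; own y runs level. Its pocket is centred on own z, long side along own x.
- pocket_floor (a point): Centre of the pocket's flat floor, at (0, 0, 8) mm in the socket frame, axes as the socket's. The pocket is 83 x 53 mm (1.5 mm to spare each side of a module) and 25 mm deep, with a 4 mm chamfer round its mouth. A seated module has its origin here, its top 75 mm above this point, and stands 50 mm out of the block.
- console: Fixed orange console, a wedge 180 x 130 mm on the table; its sloping top face is 200 mm (up the slope) by 130 mm, rising away from the robot, its centre 155 mm above the table. Origin at the centre of its underside.
- lever (a joint): Angle of the locking lever in rad: 0 = shut (down over the module, against its stop), growing as it opens up and away from the robot, to 2.1 at most; it starts open between 1.45 and 2.0. It stays where it is left: friction 0.12 N m (about 1.5 N at the bar), lever weight 80 g.
- lever_hinge (a point): Middle of the lever's hinge axis, which runs along the socket's y, at (52, 0, 30) mm in the socket frame. The lever is a U-shaped bail: two steel arms, 8 mm thick, at socket y = +-44 mm, joined by the red bar.
- lever_bar (a point): Middle of the lever's red cross bar, on its centre line: 10 mm thick, 88 mm long, along the socket's y, 89.6 mm from the hinge axis. Shut, it is at (-15, 0, 89.5) mm in the socket frame, 1.5 mm clear of a seated module's top.
- tray: Grey open scrap tray, 250 mm (own x) by 180 mm (own y) by 40 mm tall, walls and floor 5 mm thick, fixed on the table; origin at the centre of its underside, own z up. The coupling stands in its -x end; the rest is empty.
- coupling: Steel pipe coupling, 48 mm across and 52 mm tall, standing in the tray; origin at the centre of its underside. Leave it standing there.
- spray_can: Yellow spray can, 60 mm across, 150 mm tall, standing; origin at the centre of its underside. Leave alone.
- screwdriver: Screwdriver, 190 mm long, lying on the table. Leave alone.
- wrench: Steel wrench, 180 mm long, lying on the table. Leave alone.
- valve: Brass ball valve with a red handle, 80 mm long, 60 mm tall, lying on the table. Leave alone.
There are look-alikes about, which are no part of the job. There is more than one size of the new_module; the job needs the smallest. There is more than one size of the old_module; the one meant has the size given above.

How it is judged:
By the outcome, as a careful person would: the job done as asked, in the order asked, and still so for the second after the job is handed in, with the robot touching nothing.
It also fails if it takes over 72 s, if anything falls off the work surface, if the arm or the gripper's body presses on something with over 40 N, if the wrist force passes 120 N, or if a joint passes its speed limit or range.

## Robot

A 7-joint arm with a two-finger parallel gripper is mounted at the origin on the work surface. World frame = base frame: x ahead of the robot, y to its left, z up, the work surface at z = 0. Lengths are in m, angles in rad, forces in N, time in s.
With the tool pointing down it reaches from about 0.375 to 0.925 m from the base axis. Payload 3.1 kg.
Tool frame: the origin (TCP) lies on the mounting face of the last link; the fingertips stand 173 mm ahead of it and the grasp point (between the pads) lies 155 mm ahead of it; z points along the fingers, y is the direction in which the jaws open and shut (so a half turn about z gives the same grasp; the last joint's range is limited). The gripper opens to 85 mm and grips with 20 to 120 N. Pads are 22 mm wide; open, the fingers measure 114 mm over their backs; the gripper's body (76 mm by 85 mm) begins 54 mm behind the grasp point. The pads swing forward as they close: fully open they stand 13 mm farther back than shut.
Start: joints at [-1.325, 0.383, 0.044, 1.598, -0.018, 1.161, -0.05], TCP at [0.219, 0.612, 0.405] pointing down, gripper open.
Joint ranges: [-2.61, 2.61], [-0.41, 2.15], [-1.48, 1.57], [0, 2.5], [-1.57, 4.71], [0.05, 1.97], [-2.85, 2.85]. Speed limits (rad/s): [2.79, 2.79, 3.14, 3.14, 3.14, 3.14, 3.14].

## Interface

Orientations are given as a unit quaternion [x, y, z, w].
In Python, from station import bot gives the robot as it stands.
- The arm moves only by the shell command python3 -m handwheel 'ROWS' [FORCE]. ROWS is text: rows parted by semicolons, each of 7 numbers parted by spaces: the shift along the tool's x, y, z in mm, then the turn, a rotation vector about the tool's x, y, z in rad, then the closure in counts, from 0 (fully open) to 255 (shut). A call has 1 to 8 rows; each row is the pose to reach, as a shift and turn from the pose commanded when the call began, along the tool's axes at that moment; what a row does not reach only later rows make up. A row lasts 1/12 s, in which the tool goes at most 41.7 mm and 7.16 degrees, less where a joint would pass 70% of its speed; a pose out of reach is approached as far as the arm can. A call with a gripper value outside its range is refused whole. The fingers move at their own pace and stop on an object; FORCE is the grip in N (left out, the last holds). Time passes only in rows, so rows that repeat a pose let the fingers close. It gives the time, the measured TCP pose, the force and the opening at its end, in the units of the state.
- bot.read_state(): the state, without advancing time (a new reading comes with each control period).
- bot.read_camera(name): name is "scene" or "side" or "wrist"; returns (picture, depth): 420x560x3 uint8, red, green, blue; 420x560 float32, m along the optical axis (not along the pixel's ray), 0 where there is no reading.
- bot.camera_info(name): a dict with "camera_matrix" (3x3 intrinsics, pixels), "rvec" (rotation vector, rad) and "tvec" (3), from world to camera coordinates, as OpenCV has them; the wrist camera has in their place "tool_from_camera" (4x4, takes a point from camera to tool coordinates, whose origin is the TCP and whose axes are the flange's). Camera axes: x right, y down, z forward; pixel columns grow to the right and rows downward; lengths in m; the calibration is good to about 2 mm. A picture is of the moment at which its call begins: read the wrist's pose just before it. camera_info takes no time and is no camera call.
- bot.close_job(): hands the job in, once; it reports no verdict.
Trained networks look in the newest picture that a camera, given by its name, has taken for a name from the list of things; names that differ only in an ending like _2 or _b are one class to them, and where a whole thing is asked for, a point or a joint stands for the part that bears it (a point fixed in the world has none). Each returns a list of dicts, best first, with "p" (0 to 1); they miss things now and then, are a little off and sometimes report something else, mostly with a low value. They report only what shows in the picture. A call takes as long as a camera call. They do not tell look-alikes from the thing itself.
- bot.find_in(target, camera): "rect" ([centre column, centre row, width, height] in pixels, round what is visible of it).
- bot.tip_of(target, camera): "uv" ([column, row] in pixels: a listed point, or the origin of a listed thing).
The state is a dict: "clock": time; "joints": joint angles; "joint_velocities": joint speeds; "joint_efforts": joint torques, N m; "ee_pos": TCP position; "eef_rot": TCP orientation; "contact_force": force on the tool from outside, world axes, zero at the start; "torque": the same for the moment, N m; "gripper_width": finger opening in m.
Only numpy, scipy, OpenCV 4.12 (cv2) and the standard library are available. Lean on these libraries where they do the work, as an engineer would, in place of code of your own. Each camera call takes 0.05 s, during which the arm holds its last target. There are 200 camera calls.

## Working session

There is one attempt and no reset: what is moved stays moved. The work goes in short steps, Python scripts to look and compute and a shell command to move; the robot and the scene stay as the last step left them, time stands still between calls to the robot, and variables do not carry over. Pictures are saved under pics/ and viewed, about 8 in all and at most 12, crops included, and the job is handed in when it is done.

```bash
mkdir -p pics; ls
cat > h.py <<'E'
import numpy as np, cv2
from scipy.spatial.transform import Rotation as R
from station import bot
def cam(n):
    s=bot.read_state(); im,d=bot.read_camera(n); i=bot.camera_info(n); K=np.array(i["camera_matrix"],float)
    if n=="wrist":
        T=np.eye(4);T[:3,:3]=R.from_quat(s["eef_rot"]).as_matrix();T[:3,3]=s["ee_pos"]
        T=T@np.array(i["tool_from_camera"])
    else:
        A=np.eye(4);A[:3,:3]=cv2.Rodrigues(np.array(i["rvec"],float))[0];A[:3,3]=np.ravel(i["tvec"]);T=np.linalg.inv(A)
    return im,d,K,T
def cloud(d,K,T):
    v,u=np.indices(d.shape); P=np.stack([(u-K[0,2])*d/K[0,0],(v-K[1,2])*d/K[1,1],d],-1)
    P=P@T[:3,:3].T+T[:3,3]; P[d<=0]=np.nan; return P
def save(im,n): cv2.imwrite("pics/"+n,cv2.cvtColor(im,cv2.COLOR_RGB2BGR))
E
python3 - <<'E'
from h import *
ims=[]
for n in("scene","side"):
    im,d,K,T=cam(n); P=cloud(d,K,T); np.savez(n,im=im,P=P,K=K,T=T); save(im,n+".png"); print(n,T[:3,3].round(3))
    for t in("old_module","new_module","blue_module","socket","tray","coupling","lever_bar","console"):
        for r in bot.find_in(t,n)[:3]:
            u,v=map(int,r["rect"][:2]); print(t,r["p"],np.round(r["rect"]),P[min(v,419),min(u,559)].round(3))
E
```

```text
pics
scene [1.243 0.213 1.071]
old_module 0.87 [305. 298.  27.  29.] [0.681 0.108 0.038]
old_module 0.61 [280. 202.  29.  32.] [0.537 0.007 0.226]
new_module 0.89 [413. 189.  28.  48.] [0.283 0.349 0.095]
new_module 0.77 [396. 284.  33.  36.] [0.61  0.328 0.076]
new_module 0.74 [335. 254.  49.  51.] [0.563 0.164 0.092]
blue_module 0.9 [395. 246.  20.  38.] [0.489 0.315 0.079]
socket 0.74 [273. 209.  47.  40.] [ 0.544 -0.01   0.202]
socket 0.58 [269. 206.  40.  30.] [ 0.542 -0.018  0.213]
tray 0.78 [177. 226.  84.  80.] [ 0.515 -0.329  0.005]
coupling 0.86 [197. 202.  18.  16.] [ 0.448 -0.279  0.055]
coupling 0.49 [314. 195.  22.  54.] [0.393 0.071 0.118]
lever_bar 0.82 [270. 204.  45.  26.] [ 0.539 -0.016  0.215]
console 0.88 [275. 235.  72.  90.] [0.616 0.017 0.194]
side [-0.017 -0.554  0.879]
old_module 0.84 [326. 279.  24.  28.] [ 0.513 -0.156  0.037]
old_module 0.68 [281. 200.  45.  44.] [ 0.483 -0.018  0.228]
old_module 0.65 [289. 194.  66.  86.] [ 0.505 -0.022  0.237]
new_module 0.73 [245. 210.  36.  52.] [0.49  0.13  0.095]
new_module 0.55 [225. 175.  25.  38.] [0.553 0.306 0.077]
new_module 0.55 [126. 222.  52.  49.] [0.228 0.323 0.081]
blue_module 0.77 [198. 195.  35.  38.] [0.441 0.295 0.068]
socket 0.64 [287. 193.  64.  86.] [ 0.508 -0.015  0.237]
tray 0.8 [373. 334. 123. 125.] [ 0.495 -0.321  0.008]
coupling 0.59 [339. 340.  22.  30.] [ 0.403 -0.293  0.049]
lever_bar 0.68 [304. 176.  30.  50.] [0.773 0.185 0.031]
console 0.69 [292. 214.  93. 131.] [ 0.502 -0.036  0.185]
```

Run:
```python
import cv2
a=cv2.imread("pics/scene.png")[130:350,120:480]; b=cv2.imread("pics/side.png")[100:420,80:460]
cv2.imwrite("pics/a.png",cv2.resize(a,None,fx=2.2,fy=2.2)); cv2.imwrite("pics/b.png",cv2.resize(b,None,fx=1.87,fy=1.87))
```

```text
(no output)
```

View pics/a.png

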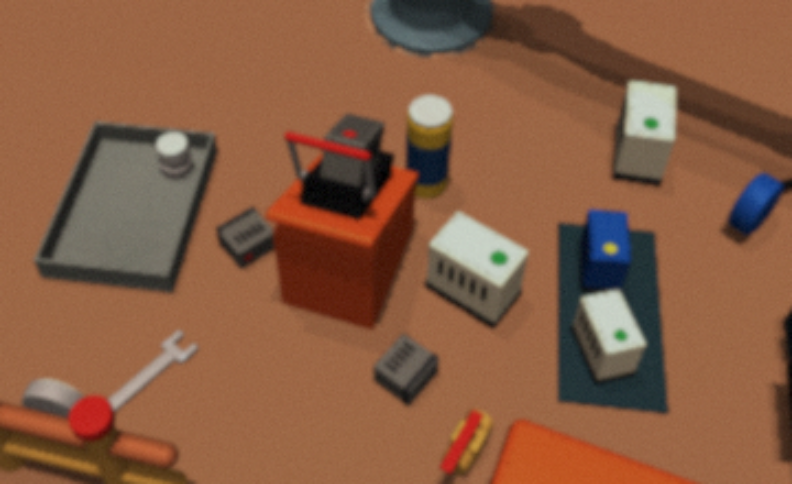

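View pics/b.png

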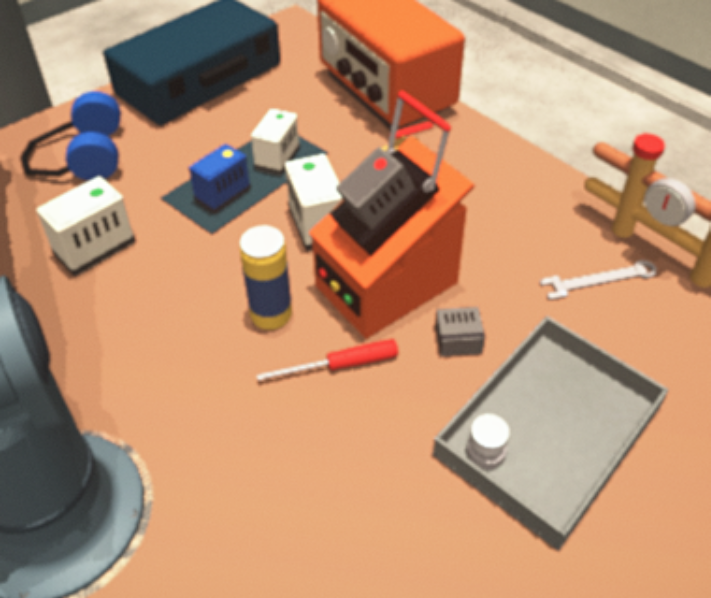

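Both views show the old module seated in the orange console with the lever open. The white module on the mat is at scene px ≈ (396,284), next to the blue one. The tray is at about (0.5, -0.32), with the coupling in its near end. Next I fit the poses from the depth clouds.

Run:
```python
import numpy as np, cv2
D={n:np.load(n+".npz") for n in("scene","side")}
P=np.vstack([D[n]["P"].reshape(-1,3) for n in D]); C=np.vstack([D[n]["im"].reshape(-1,3) for n in D]).astype(int)
src=np.repeat([0,1],420*560)
ok=~np.isnan(P[:,0]); P=P[ok];C=C[ok];src=src[ok]
hsv=cv2.cvtColor(C.astype(np.uint8)[None],cv2.COLOR_RGB2HSV)[0].astype(int)
def near(c,r): return np.hypot(P[:,0]-c[0],P[:,1]-c[1])<r
def rect(m,l):
    for s in(0,1,None):
        q=P[m&((src==s) if s is not None else True)]
        if len(q)<15: print(l,s,len(q));continue
        print(l,s,len(q),[np.round(x,4) for x in cv2.minAreaRect((q[:,:2]*1000).astype(np.float32))],"z",np.median(q[:,2]).round(4))
rect(near((.6,.325),.07)&(P[:,2]>.074)&(P[:,2]<.085)&(C.sum(1)>330),"white")
rect(near((.47,.31),.06)&(P[:,2]>.074)&(P[:,2]<.085)&(hsv[:,1]>150),"blue")
rect((P[:,1]<-.18)&near((.5,-.32),.2)&(P[:,2]>.034)&(P[:,2]<.045),"trayrim")
rect(near((.43,-.28),.06)&(P[:,2]>.050)&(P[:,2]<.065),"coupling")
# slope
m=near((.53,-.02),.15)&(P[:,2]>.11)&(P[:,2]<.215)&(hsv[:,1]>170)&(hsv[:,0]<14)&(C[:,0]>120)
for s in(0,1):
    q=P[m&(src==s)]
    for k in range(8):
        c=q.mean(0);n=np.linalg.svd(q-c,full_matrices=False)[2][2];n*=np.sign(n[2]);e=abs((q-c)@n);q=q[e<max(.004,np.quantile(e,.9))] if k<6 else q[e<.004]
    print("slope",s,len(q),n.round(3),"tilt",np.degrees(np.arccos(n[2])).round(1),"yaw",np.degrees(np.arctan2(-n[1],-n[0])).round(1),c.round(3))
# module top
h=75
for s in(0,1):
    im=D[["scene","side"][s]]
    q=P[(src==s)&near((.505,-.015),.08)&(P[:,2]>.205)&(P[:,2]<.27)&(hsv[:,1]<60)&(C.sum(1)>100)]
    print("grey",s,len(q),q.mean(0).round(3) if len(q) else 0)
    if len(q)>30:
      t=np.radians(25);
      for k in range(8):
        c=q.mean(0);n=np.linalg.svd(q-c,full_matrices=False)[2][2];n*=np.sign(n[2]);e=abs((q-c)@n);q=q[e<max(.003,np.quantile(e,.85))]
      print(len(q),n.round(3),c.round(4),np.degrees(np.arccos(n[2])).round(1),np.degrees(np.arctan2(-n[1],-n[0])).round(1))
```

```text
white 0 497 [array([582.3138, 332.2673]), array([81.6749, 50.338 ]), np.float64(26.754)] z 0.0779
white 1 265 [array([577.916 , 334.9619]), array([81.1081, 51.4975]), np.float64(27.1548)] z 0.0792
white None 762 [array([580.0738, 333.9374]), array([84.1717, 55.3373]), np.float64(26.754)] z 0.0784
blue 0 342 [array([460.7844, 317.8112]), array([75.688 , 49.1299]), np.float64(5.2348)] z 0.0782
blue 1 231 [array([454.1823, 316.9286]), array([77.3751, 48.2217]), np.float64(10.4978)] z 0.0792
blue None 573 [array([456.4852, 317.5174]), array([84.3039, 49.3294]), np.float64(5.2348)] z 0.0787
trayrim 0 571 [array([ 506.8923, -297.0811]), array([256.9182, 226.0642]), np.float64(6.5798)] z 0.0387
trayrim 1 992 [array([ 508.55  , -315.3049]), array([255.0257, 180.6191]), np.float64(6.1457)] z 0.039
trayrim None 1563 [array([ 506.8923, -297.0811]), array([256.9182, 226.0642]), np.float64(6.5798)] z 0.0389
coupling 0 132 [array([ 425.2071, -285.8663]), array([47.565 , 40.7413]), np.float64(20.4649)] z 0.0566
coupling 1 296 [array([ 421.5816, -284.166 ]), array([42.9951, 42.5596]), np.float64(71.2561)] z 0.0566
coupling None 428 [array([ 424.4763, -284.1769]), array([47.7528, 44.4179]), np.float64(20.4649)] z 0.0566
slope 0 792 [-0.417  0.041  0.908] tilt 24.8 yaw -5.6 [0.566 0.008 0.173]
slope 1 1587 [-0.421  0.033  0.906] tilt 25.0 yaw -4.4 [ 0.513 -0.022  0.151]
grey 0 335 [0.521 0.001 0.223]
104 [ 0.235 -0.034  0.971] [ 5.280e-01 -4.000e-04  2.168e-01] 13.8 171.7
grey 1 600 [ 0.496 -0.005  0.227]
396 [-0.407  0.014  0.914] [4.817e-01 1.000e-04 2.270e-01] 24.0 -2.0
```

Run:
```python
from h import *
for n in("scene","side"):
    for t in("socket","pocket_floor","old_module","lever_hinge","lever_bar","console","tray"):
        try: print(n,t,[(r["p"],np.round(r["uv"],1)) for r in bot.tip_of(t,n)[:2]])
        except Exception as e: print(t,e)
print(bot.read_state())
```

```text
scene socket [(0.7, array([277.3, 217.8])), (0.64, array([392.1, 293.6]))]
scene pocket_floor [(0.57, array([276. , 211.1]))]
scene old_module [(0.91, array([279.6, 216.5])), (0.82, array([318.6, 303.6]))]
scene lever_hinge []
scene lever_bar [(0.65, array([268., 197.])), (0.54, array([278.5, 215.4]))]
scene console [(0.89, array([278.9, 250.2]))]
scene tray [(0.7, array([181.7, 223.8]))]
side socket [(0.63, array([286.7, 209.4])), (0.43, array([197.6, 204.4]))]
side pocket_floor [(0.95, array([285.1, 212.4]))]
side old_module [(0.77, array([328.9, 287.4])), (0.65, array([285.8, 209.2]))]
side lever_hinge [(0.75, array([300. , 191.8]))]
side lever_bar [(0.65, array([308.3, 159. ])), (0.53, array([372.3, 327.4]))]
side console [(0.6, array([283.1, 250. ])), (0.45, array([228.3, 181.1]))]
side tray [(0.57, array([372.3, 329.6]))]
{'clock': 1.6, 'joints': array([-1.32479046,  0.38288579,  0.04387525,  1.59790689, -0.01789316,
        1.16117237, -0.04986561]), 'joint_velocities': array([ 4.52352901e-04,  3.64019092e-04, -4.50708144e-04, -3.96188771e-05,
       -1.32586898e-03, -1.03428339e-03, -3.14304377e-05]), 'joint_efforts': array([-2.76324799e-04, -4.33422410e+01,  1.02293037e+00, -2.49906456e+01,
        1.05303098e-02,  2.00730996e-03, -2.77287974e-06]), 'ee_pos': array([0.21906945, 0.61197634, 0.40467479]), 'eef_rot': array([ 1.71005347e-01,  9.85270101e-01,  1.12175143e-05, -1.15457111e-05]), 'contact_force': array([-0.24441262, -0.19269173, -0.69437731]), 'torque': array([ 0.01017162, -0.00672349,  0.02457317]), 'gripper_width': 0.08548431899464942}
```

```bash
cat >> h.py <<'E'
def sock(yaw,tilt=25):
    t=np.radians(tilt);y=np.radians(yaw)
    return R.from_euler("z",y).as_matrix()@np.array([[np.cos(t),0,-np.sin(t)],[0,1,0],[np.sin(t),0,np.cos(t)]])
def toolR(z,y):  # columns x,y,z
    z=z/np.linalg.norm(z); y=y-z*(y@z); y=y/np.linalg.norm(y); return np.stack([np.cross(y,z),y,z],1)
def go(p,M,cmd=None):
    s=bot.read_state(); A=R.from_quat(s["eef_rot"]).as_matrix(); d=A.T@(np.array(p)-s["ee_pos"])*1000
    r=R.from_matrix(A.T@M).as_rotvec(); print("GO mm",d.round(1),"rot",r.round(4),"|",np.linalg.norm(d).round(),np.degrees(np.linalg.norm(r)).round(1),"from",s["ee_pos"].round(4),"t",s["clock"])
E
python3 - <<'E'
from h import *
print(np.round(bot.camera_info("wrist")["tool_from_camera"],3))
M=sock(-5)
for n in("side","scene"):
    D=np.load(n+".npz"); P=D["P"];im=D["im"].astype(int); L=P@M; h=cv2.cvtColor(D["im"],cv2.COLOR_RGB2HSV).astype(int)
    near=np.hypot(P[...,0]-.51,P[...,1]+.01)<.13
    o=near&(h[...,1]>170)&(h[...,0]<14)&(im[...,0]>120)&(P[...,2]>.1); w0=np.median(L[o][:,2]); 
    w0=np.median(L[o&(abs(L[...,2]-w0)<.01)][:,2])
    m=near&(abs(L[...,2]-w0-.083)<.005)
    q=L[m]; q=q[np.hypot(q[:,0]-np.median(q[:,0]),q[:,1]-np.median(q[:,1]))<.055]
    print(n,"plane",w0.round(4),"top",np.median(q[:,2]-w0).round(4),len(q),[np.round(x,2) for x in cv2.minAreaRect((q[:,:2]*1000).astype(np.float32))], np.quantile(q[:,:2],[.01,.99],axis=0).round(4).tolist())
    c=(np.quantile(q[:,:2],.01,axis=0)+np.quantile(q[:,:2],.99,axis=0))/2; top=M@np.r_[c,w0+.083]; print("top",top.round(4))
    r=near&(h[...,1]>170)&((h[...,0]<5)|(h[...,0]>175))&(L[...,2]>w0+.05)
    b=L[r]-np.r_[c,w0]; b=b[np.linalg.norm(b[:,[0,2]]-[.052,.03],axis=1)>.07]; print("bar",len(b),np.median(b,0).round(3),np.quantile(b[:,1],[0.02,.98]).round(3) if len(b) else 0)
Mt=toolR(-M[:,2],M[:,1])
go(top+M[:,2]*.29,Mt)
E
```

```text
[[-0.001 -0.966 -0.259  0.066]
 [ 1.    -0.001  0.001 -0.001]
 [-0.001 -0.259  0.966  0.031]
 [ 0.     0.     0.     1.   ]]
side plane -0.0803 top 0.0834 588 [array([538.35,  43.93]), array([53.23, 79.97]), np.float64(87.44)] [[0.4991, 0.0192], [0.5773, 0.0684]]
top [0.4886 0.0012 0.2299]
bar 121 [ 0.105 -0.     0.106] [-0.046  0.043]
scene plane -0.0816 top 0.0834 270 [array([542.13,  43.32]), array([48.44, 82.78]), np.float64(88.78)] [[0.5045, 0.019], [0.5817, 0.0672]]
top [4.935e-01 1.000e-04 2.308e-01]
bar 153 [0.106 0.005 0.104] [-0.042  0.046]
GO mm [-346.  -514.7  -89. ] rot [-0.0559 -0.4339 -0.2523] | 627.0 28.9 from [0.2191 0.612  0.4047] t 1.6
```

```bash
python3 -m handwheel '-173 -257 -45 -0.028 -0.217 -0.126 0;-173 -257 -45 -0.028 -0.217 -0.126 0;-173 -257 -45 -0.028 -0.217 -0.126 0;-173 -257 -45 -0.028 -0.217 -0.126 0;-346 -515 -89 -0.056 -0.434 -0.252 0;-346 -515 -89 -0.056 -0.434 -0.252 0;-346 -515 -89 -0.056 -0.434 -0.252 0;-346 -515 -89 -0.056 -0.434 -0.252 0' 60
python3 - <<'E'
from h import *
M=sock(-5);Mt=toolR(-M[:,2],M[:,1]); go(np.array([.491,.0007,.230])+M[:,2]*.29,Mt)
E
```

```text
clock: 2.27
ee_pos: [0.2997, 0.2902, 0.4522]
eef_rot: [0.042, 0.975, -0.009, 0.216]
contact_force: [1.6, 0.2, 1.2]
gripper_width: 0.0856
GO mm [-101.3 -271.9    2.4] rot [0.0006 0.0003 0.0015] | 290.0 0.1 from [0.2997 0.2902 0.4522] t 2.2667
```

```bash
python3 -m handwheel '-101 -272 2 0 0 0 0;-101 -272 2 0 0 0 0;-101 -272 2 0 0 0 0;-101 -272 2 0 0 0 0;-101 -272 2 0 0 0 0;-101 -272 2 0 0 0 0;-101 -272 2 0 0 0 0;-101 -272 2 0 0 0 0'
cat > lk.py <<'E'
from h import *
import sys
def fit(name,yaw=-5):
    im,d,K,T=cam("wrist"); save(im,name+".png"); P=cloud(d,K,T); np.savez(name,im=im,P=P,K=K,T=T); return im,P
E
python3 - <<'E'
from lk import *
im,P=fit("w1"); M=sock(-5); L=P@M; c=np.array([.491,.0007,.230])@M
for w in(0,):
    m=(abs(L[...,2]-c[2])<.005)&(np.hypot(L[...,0]-c[0],L[...,1]-c[1])<.07)
    q=L[m]; print(len(q),np.median(q[:,2])-c[2],[np.round(x,2) for x in cv2.minAreaRect(((q[:,:2]-c[:2])*1000).astype(np.float32))],((np.quantile(q[:,:2],[.01,.99],axis=0)-c[:2])*1000).round(1).tolist())
    n=np.linalg.svd(q-q.mean(0),full_matrices=False)[2][2]; print("n in M",n)
E
```

```text
clock: 2.93
ee_pos: [0.366, 0.0213, 0.4923]
eef_rot: [0.041, 0.975, -0.009, 0.217]
contact_force: [0.8, 0.2, 1.1]
gripper_width: 0.0853
6295 0.0009220934149820957 [array([-3.29,  0.12]), array([50.09, 79.05]), np.float64(89.95)] [[-42.1, -24.1], [34.9, 24.7]]
n in M [-3.72655525e-03  3.94455768e-04  9.99992979e-01]
```

View pics/w1.png

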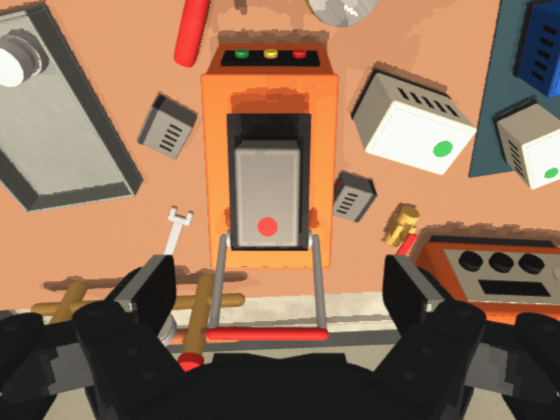

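The wrist view shows the old module's top centred at px (267,195), with the lever open behind it and room for the fingers. The fit confirms a yaw of -5° and a tilt of 25°.

```bash
cat >> h.py <<'E'
M=sock(-5); Mt=toolR(-M[:,2],M[:,1])
TOP=np.array([.491,.0007,.230])+M@np.array([-.0034,.0002,.0009])
E
python3 - <<'E'
from h import *
print(TOP); go(TOP+M[:,2]*.137,Mt)
E
```

```text
[0.4875688  0.00120095 0.22937877]
GO mm [  3.7   4.2 153.4] rot [-0.0102  0.0043 -0.0158] | 154.0 1.1 from [0.3677 0.009  0.4939] t 2.9833
```

```bash
python3 -m handwheel '4 4 50 -0.01 0.004 -0.016 0;4 4 70 -0.01 0.004 -0.016 0;4 4 70 -0.01 0.004 -0.016 0;4 4 70 -0.01 0.004 -0.016 0;4 4 70 -0.01 0.004 -0.016 0;4 4 70 -0.01 0.004 -0.016 0'
python3 - <<'E'
from lk import *
print(abs(bot.read_state()["joint_velocities"]).max())
im,P=fit("w2"); L=(P-TOP)@M*1000
m=(abs(L[...,2])<5)&(np.hypot(L[...,0],L[...,1])<65)
q=L[m]; print(len(q),np.median(q[:,2]),[np.round(x,2) for x in cv2.minAreaRect(q[:,:2].astype(np.float32))],np.quantile(q[:,:2],[.005,.995],axis=0).round(1).tolist())
go(TOP+M[:,2]*.137,Mt)
E
```

```text
clock: 3.48
ee_pos: [0.393, 0.0237, 0.4286]
eef_rot: [0.033, 0.976, -0.006, 0.216]
contact_force: [0.3, -0.0, 0.7]
gripper_width: 0.0854
0.005430617507070545
10835 0.07282140769821498 [array([ 0.56, -0.08]), array([50.22, 80.25]), np.float64(89.98)] [[-39.1, -24.5], [39.4, 24.7]]
GO mm [ -2.7 -15.2  84.1] rot [ 0.0117 -0.0003  0.0166] | 86.0 1.2 from [0.393  0.0237 0.4287] t 3.5333
```

```bash
python3 -m handwheel '-2.7 -15.2 0 0.012 0 0.017 0;-2.7 -15.2 20 0.012 0 0.017 0;-2.7 -15.2 50 0.012 0 0.017 0;-2.7 -15.2 84 0.012 0 0.017 0;-2.7 -15.2 84 0.012 0 0.017 0;-2.7 -15.2 84 0.012 0 0.017 0;-2.7 -15.2 84 0.012 0 0.017 0'
python3 - <<'E'
from h import *
print(abs(bot.read_state()["joint_velocities"]).max())
go(TOP+M[:,2]*.137,Mt)
E
```

```text
clock: 4.12
ee_pos: [0.4296, 0.0052, 0.353]
eef_rot: [0.044, 0.976, -0.01, 0.215]
contact_force: [0.2, 0.1, 0.9]
gripper_width: 0.0855
0.0331268902967331
GO mm [-0.4  1.1 -0.4] rot [-0.0018 -0.0018 -0.0018] | 1.0 0.2 from [0.4296 0.0052 0.353 ] t 4.1167
```

Aligned within 1 mm, so close the grip and then pull straight out.

```bash
python3 -m handwheel '0 0.5 0 0 0 0 255;0 0.5 0 0 0 0 255;0 0.5 0 0 0 0 255;0 0.5 0 0 0 0 255;0 0.5 0 0 0 0 255;0 0.5 0 0 0 0 255;0 0.5 0 0 0 0 255;0 0.5 0 0 0 0 255' 80
python3 -m handwheel '0 0 -8 0 0 0 255;0 0 -20 0 0 0 255;0 0 -40 0 0 0 255;0 0 -70 0 0 0 255;0 0 -100 0 0 0 255;0 0 -100 0 0 0 255;0 0 -100 0 0 0 255;0 0 -100 0 0 0 255'
python3 - <<'E'
from h import *
# tray place: tool down, module long axis along tray x (6 deg), y = 96 deg
a=np.radians(6.2); D=toolR(np.array([0,0,-1.]),np.array([-np.sin(a),np.cos(a),0]))
c=np.array([.5085,-.315,0])+np.array([np.cos(a),np.sin(a),0])*.055
print(c); go(c+[0,0,.33],D); go(np.r_[.45,-.12,.45],D)
E
```

```text
clock: 4.78
ee_pos: [0.4296, 0.0061, 0.3537]
eef_rot: [0.043, 0.975, -0.01, 0.216]
contact_force: [-4.2, -0.4, 6.9]
gripper_width: 0.0494
clock: 5.45
ee_pos: [0.3867, 0.0095, 0.4417]
eef_rot: [0.044, 0.976, -0.01, 0.214]
contact_force: [-0.5, 0.5, -2.8]
gripper_width: 0.0493
[ 0.5631783  -0.30906004  0.        ]
GO mm [-138.7 -301.3  187.3] rot [-0.0441  0.4295 -0.1944] | 381.0 27.1 from [0.3867 0.0095 0.4417] t 5.45
GO mm [ -71.2 -123.3   23.8] rot [-0.0441  0.4295 -0.1944] | 144.0 27.1 from [0.3867 0.0095 0.4417] t 5.45
```

```bash
python3 -m handwheel '-71 -123 24 -0.044 0.43 -0.194 255;-71 -123 24 -0.044 0.43 -0.194 255;-71 -123 24 -0.044 0.43 -0.194 255;-71 -123 24 -0.044 0.43 -0.194 255;-139 -301 187 -0.044 0.43 -0.194 255;-139 -301 187 -0.044 0.43 -0.194 255;-139 -301 187 -0.044 0.43 -0.194 255;-139 -301 187 -0.044 0.43 -0.194 255'
python3 -m handwheel '0 0 0 0 0 0 255;0 0 0 0 0 0 255;0 0 0 0 0 0 255'
python3 - <<'E'
from h import *
a=np.radians(6.2); D=toolR(np.array([0,0,-1.]),np.array([-np.sin(a),np.cos(a),0]))
print(abs(bot.read_state()["joint_velocities"]).max(),bot.read_state()["gripper_width"])
go(np.array([.563,-.309,.33]),D); go(np.array([.563,-.309,.2185]),D)
E
```

```text
clock: 6.12
ee_pos: [0.5268, -0.2463, 0.368]
eef_rot: [-0.054, 0.999, -0.0, -0.001]
contact_force: [1.1, 0.8, -1.2]
gripper_width: 0.0488
clock: 6.37
ee_pos: [0.5259, -0.2448, 0.369]
eef_rot: [-0.054, 0.999, 0.0, -0.002]
contact_force: [0.3, -0.6, -1.4]
gripper_width: 0.049
0.06509025932700992 0.04903686849188933
GO mm [-30.1 -67.9  38.8] rot [ 0.0009 -0.0037 -0.0007] | 84.0 0.2 from [ 0.5259 -0.2448  0.369 ] t 6.3667
GO mm [-30.5 -68.  150.3] rot [ 0.0009 -0.0037 -0.0007] | 168.0 0.2 from [ 0.5259 -0.2448  0.369 ] t 6.3667
```

```bash
python3 -m handwheel '-30 -68 39 0 0 0 255;-30 -68 39 0 0 0 255;-30 -68 70 0 0 0 255;-30 -68 105 0 0 0 255;-30 -68 130 0 0 0 255;-30 -68 142 0 0 0 255;-30 -68 146 0 0 0 255;-30 -68 146 0 0 0 255'
python3 -m handwheel '0 0 0 0 0 0 255;0 0 0 0 0 0 255;0 0 0 0 0 0 255'
```

```text
clock: 7.03
ee_pos: [0.5639, -0.3082, 0.2257]
eef_rot: [-0.055, 0.998, 0.0, 0.001]
contact_force: [0.4, -0.4, -1.7]
gripper_width: 0.0489
clock: 7.28
ee_pos: [0.5645, -0.31, 0.2277]
eef_rot: [-0.054, 0.999, -0.001, 0.002]
contact_force: [-0.6, -1.2, -1.0]
gripper_width: 0.049
```

```bash
python3 -m handwheel '0 0 4 0 0 0 255;0 0 7 0 0 0 255;0 0 8.5 0 0 0 255;0 0 8.5 0 0 0 255;0 0 8.5 0 0 0 255'
python3 -m handwheel '0 0 1 0 0 0 255;0 0 1 0 0 0 255;0 0 1 0 0 0 255'
```

```text
clock: 7.7
ee_pos: [0.5639, -0.3095, 0.2174]
eef_rot: [-0.054, 0.999, 0.0, 0.001]
contact_force: [-1.4, 2.2, 3.5]
gripper_width: 0.0491
clock: 7.95
ee_pos: [0.5639, -0.3097, 0.2174]
eef_rot: [-0.054, 0.999, 0.0, 0.001]
contact_force: [-2.4, 2.9, 8.9]
gripper_width: 0.0491
```

```bash
python3 -m handwheel '0 0 0 0 0 0 0;0 0 0 0 0 0 0;0 0 0 0 0 0 0;0 0 0 0 0 0 0;0 0 -10 0 0 0 0;0 0 -40 0 0 0 0;0 0 -80 0 0 0 0;0 0 -120 0 0 0 0'
python3 -m handwheel '0 0 -80 0 0 0 0;0 0 -80 0 0 0 0;0 0 -80 0 0 0 0;0 0 -80 0 0 0 0;0 0 -80 0 0 0 0'
python3 - <<'E'
from lk import *
im,P=fit("w3")
m=(abs(P[...,2]-.08)<.006)&(np.hypot(P[...,0]-.563,P[...,1]+.309)<.07); q=P[m]*1000
print(abs(bot.read_state()["joint_velocities"]).max(),len(q),np.median(q[:,2]),[np.round(x,1) for x in cv2.minAreaRect(q[:,:2].astype(np.float32))])
W=np.array([.580,.3335,.079]); a=np.radians(27)
D=toolR(np.array([0,0,-1.]),np.array([-np.sin(a),np.cos(a),0]))
go(W+[0,0,.29],D); go(np.r_[.53,-.02,.48],D)
E
```

```text
clock: 8.62
ee_pos: [0.5629, -0.3092, 0.3362]
eef_rot: [-0.054, 0.999, 0.0, -0.001]
contact_force: [0.3, -0.7, 0.3]
gripper_width: 0.0852
clock: 9.03
ee_pos: [0.5631, -0.3094, 0.4161]
eef_rot: [-0.054, 0.999, 0.0, 0.001]
contact_force: [-0.0, 0.8, -1.2]
gripper_width: 0.0852
0.02171796945642568 4681 79.69916742416872 [array([ 565. , -309.8]), array([79.3, 50. ]), np.float64(6.1)]
GO mm [-86.3 636.8  46.4] rot [ 0.0016 -0.0007 -0.3632] | 644.0 20.8 from [ 0.563  -0.309   0.4146] t 9.0833
GO mm [  1.7 291.  -65. ] rot [ 0.0016 -0.0007 -0.3632] | 298.0 20.8 from [ 0.563  -0.309   0.4146] t 9.0833
```

```bash
python3 -m handwheel '0 20 -35 0 0 -0.1 0;0 50 -70 0 0 -0.2 0;0 90 -95 0 0 -0.3 0;0 130 -95 0 0 -0.363 0;0 170 -95 0 0 -0.363 0;0 211 -95 0 0 -0.363 0;0 252 -95 0 0 -0.363 0;0 293 -95 0 0 -0.363 0'
python3 -m handwheel '0 41 0 0 0 0 0;0 82 0 0 0 0 0;0 122 0 0 0 0 0;0 122 0 0 0 0 0;0 122 0 0 0 0 0;0 122 0 0 0 0 0'
python3 - <<'E'
from h import *
W=np.array([.580,.3335,.079]); a=np.radians(27)
D=toolR(np.array([0,0,-1.]),np.array([-np.sin(a),np.cos(a),0]))
go(W+[0,0,.27],D)
E
```

```text
clock: 9.75
ee_pos: [0.531, -0.0191, 0.5086]
eef_rot: [-0.233, 0.972, 0.0, -0.002]
contact_force: [1.1, 0.1, -0.5]
gripper_width: 0.0851
clock: 10.25
ee_pos: [0.4765, 0.0873, 0.509]
eef_rot: [-0.234, 0.972, -0.001, -0.001]
contact_force: [0.4, -0.4, -0.1]
gripper_width: 0.0852
GO mm [-204.5  172.4  159.4] rot [-0.0009 -0.0026  0.0003] | 311.0 0.2 from [0.4765 0.0873 0.509 ] t 10.25
```

```bash
python3 -m handwheel '-204 172 159 0 0 0 0;-204 172 159 0 0 0 0;-204 172 159 0 0 0 0;-204 172 159 0 0 0 0;-204 172 159 0 0 0 0;-204 172 159 0 0 0 0;-204 172 159 0 0 0 0;-204 172 159 0 0 0 0'
python3 -m handwheel '0 0 0 0 0 0 0;0 0 0 0 0 0 0;0 0 0 0 0 0 0;0 0 0 0 0 0 0'
python3 - <<'E'
from lk import *
print(abs(bot.read_state()["joint_velocities"]).max())
im,P=fit("w4")
m=(abs(P[...,2]-.079)<.005)&(np.hypot(P[...,0]-.58,P[...,1]-.333)<.065)&(im.sum(2)>300); q=P[m]*1000
r=cv2.minAreaRect(q[:,:2].astype(np.float32)); print(len(q),np.median(q[:,2]),r)
a=r[2] if r[1][0]>r[1][1] else r[2]-90; print("long axis",a); a=np.radians(a); D=toolR(np.array([0,0,-1.]),np.array([-np.sin(a),np.cos(a),0]))
W=np.r_[np.array(r[0])/1000,.079]; go(W+[0,0,.137],D)
E
```

```text
clock: 10.92
ee_pos: [0.5811, 0.3359, 0.3464]
eef_rot: [-0.234, 0.972, -0.0, -0.002]
contact_force: [-1.3, -0.3, -0.4]
gripper_width: 0.0854
clock: 11.25
ee_pos: [0.582, 0.3303, 0.3528]
eef_rot: [-0.231, 0.973, -0.001, 0.001]
contact_force: [0.1, -1.0, -1.2]
gripper_width: 0.0858
0.013387196107503153
7014 78.70405641245166 ((579.1329956054688, 334.5186767578125), (79.47015380859375, 50.05131912231445), 28.14314842224121)
long axis 28.14314842224121
GO mm [  0.9   4.9 137.1] rot [-0.0015  0.0024 -0.0242] | 137.0 1.4 from [0.5818 0.3306 0.3531] t 11.3
```

View pics/w4.png

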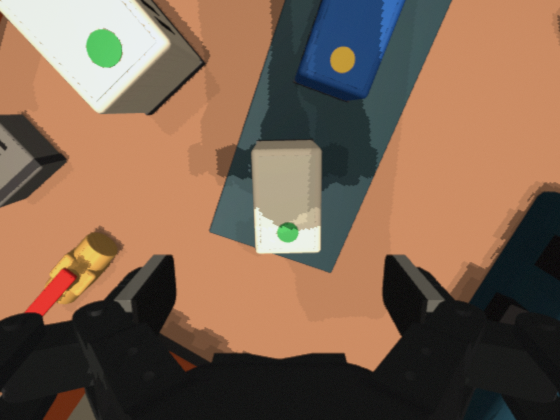

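The white module on the mat is straight ahead (px ≈ (287,197)) and clear of the blue one. The size fits at 79.5 x 50 mm. Descend and grip.

```bash
python3 -m handwheel '1 5 20 0 0 -0.024 0;1 5 55 0 0 -0.024 0;1 5 95 0 0 -0.024 0;1 5 125 0 0 -0.024 0;1 5 137 0 0 -0.024 0;1 5 137 0 0 -0.024 0;1 5 137 0 0 -0.024 0;1 5 137 0 0 -0.024 0'
python3 - <<'E'
from h import *
a=np.radians(28.14); D=toolR(np.array([0,0,-1.]),np.array([-np.sin(a),np.cos(a),0]))
print(abs(bot.read_state()["joint_velocities"]).max()); go(np.r_[.5791,.3345,.216],D)
E
```

```text
clock: 11.97
ee_pos: [0.5792, 0.3376, 0.2179]
eef_rot: [-0.245, 0.97, 0.001, 0.003]
contact_force: [0.2, 1.3, 0.9]
gripper_width: 0.0857
0.010698394224248047
GO mm [ 1.6 -2.7  1.9] rot [-0.0002  0.0062  0.0031] | 4.0 0.4 from [0.5792 0.3376 0.2179] t 11.9667
```

```bash
python3 -m handwheel '1.6 -2.7 2 0 0.006 0.003 0;1.6 -2.7 2 0 0.006 0.003 0;1.6 -2.7 2 0 0.006 0.003 0;1.6 -2.7 2 0 0.006 0.003 255;1.6 -2.7 2 0 0.006 0.003 255;1.6 -2.7 2 0 0.006 0.003 255;1.6 -2.7 2 0 0.006 0.003 255;1.6 -2.7 2 0 0.006 0.003 255' 80
python3 -m handwheel '0 0 0 0 0 0 255;0 0 0 0 0 0 255;0 0 0 0 0 0 255'
python3 - <<'E'
from h import *
s=bot.read_state(); A=R.from_quat(s["eef_rot"]).as_matrix(); print(s["gripper_width"],"module top centre in tool mm",((np.array([.5791,.3345,.0787])-s["ee_pos"])@A*1000).round(1),"tilt",A[:,2].round(4))
E
python3 -m handwheel '0 0 -5 0 0 0 255;0 0 -30 0 0 0 255;0 0 -70 0 0 0 255;0 0 -110 0 0 0 255;0 0 -150 0 0 0 255;0 0 -190 0 0 0 255;0 0 -230 0 0 0 255;0 0 -260 0 0 0 255'
python3 -m handwheel '0 0 0 0 0 0 255;0 0 0 0 0 0 255;0 0 0 0 0 0 255'
python3 - <<'E'
from h import *
go(TOP+M[:,2]*(.137+.10),Mt); go(TOP+M[:,2]*(.137+.15),Mt)
print(bot.read_state()["joints"])
E
```

```text
clock: 12.63
ee_pos: [0.5778, 0.3344, 0.2132]
eef_rot: [-0.244, 0.97, -0.001, -0.002]
contact_force: [0.4, -0.2, 2.2]
gripper_width: 0.049
clock: 12.88
ee_pos: [0.5778, 0.3343, 0.2132]
eef_rot: [-0.243, 0.97, -0.001, -0.002]
contact_force: [0.5, 0.3, 3.0]
gripper_width: 0.0492
0.04924002622352806 module top centre in tool mm [ -1.8  -0.4 134.4] tilt [-0.0036 -0.0023 -1.    ]
clock: 13.55
ee_pos: [0.5782, 0.3347, 0.4756]
eef_rot: [-0.244, 0.97, -0.001, -0.002]
contact_force: [1.3, 1.3, -2.1]
gripper_width: 0.0492
clock: 13.8
ee_pos: [0.5777, 0.3347, 0.4702]
eef_rot: [-0.244, 0.97, -0.002, -0.005]
contact_force: [-0.4, -0.1, -3.1]
gripper_width: 0.049
GO mm [ 320.6 -196.4   29.3] rot [ 0.123  -0.4335  0.5712] | 377.0 41.7 from [0.5777 0.3347 0.4702] t 13.8
GO mm [ 338.7 -184.8  -15.8] rot [ 0.123  -0.4335  0.5712] | 386.0 41.7 from [0.5777 0.3347 0.4702] t 13.8
[-0.72235665  0.37648117  0.17981826  1.4771996  -0.06819173  1.30411111
  1.52684111]
```

```bash
python3 -m handwheel '34 -18 -1.6 0.0123 -0.043 0.057 255;68 -37 -3 0.025 -0.087 0.114 255;102 -55 -5 0.037 -0.13 0.171 255;135 -74 -6 0.049 -0.173 0.228 255;169 -92 -8 0.062 -0.217 0.286 255;203 -111 -9 0.074 -0.26 0.343 255;237 -129 -11 0.086 -0.303 0.4 255;270 -148 -12 0.098 -0.347 0.457 255'
python3 -m handwheel '0 0 0 0 0 0 255;0 0 0 0 0 0 255'
python3 - <<'E'
from h import *
print(abs(bot.read_state()["joint_velocities"]).max());go(TOP+M[:,2]*(.137+.15),Mt)
E
```

```text
clock: 14.47
ee_pos: [0.408, 0.0755, 0.4822]
eef_rot: [-0.014, 0.985, -0.008, 0.173]
contact_force: [0.6, -0.9, -1.3]
gripper_width: 0.0492
clock: 14.63
ee_pos: [0.408, 0.0745, 0.4823]
eef_rot: [-0.014, 0.985, -0.007, 0.172]
contact_force: [0.4, 0.4, -2.1]
gripper_width: 0.0492
0.07880457125660323
GO mm [ 38.3 -61.8 -20.1] rot [ 0.0247 -0.09    0.1105] | 75.0 8.3 from [0.408  0.0745 0.4823] t 14.6333
```

```bash
python3 -m handwheel '19 -31 -10 0.012 -0.045 0.055 255;38 -62 -20 0.025 -0.09 0.11 255;38 -62 -20 0.025 -0.09 0.11 255;38 -62 -20 0.025 -0.09 0.11 255;38 -62 -20 0.025 -0.09 0.11 255;38 -62 -20 0.025 -0.09 0.11 255'
python3 - <<'E'
from lk import *
s=bot.read_state();print(abs(s["joint_velocities"]).max())
im,P=fit("w5"); A=R.from_quat(s["eef_rot"]).as_matrix()
L=(P-TOP)@M*1000
Q=(P-s["ee_pos"])@A*1000  # tool frame: held module underside not visible; try its camera-side faces
print("axes err rotvec(deg)",np.degrees(R.from_matrix(Mt.T@A).as_rotvec()).round(2))
mm=(abs(Q[...,1])<40)&(abs(Q[...,0])<60)&(Q[...,2]>100)&(Q[...,2]<225); q=Q[mm]; print(len(q),np.quantile(q,[.01,.05,.5,.95,.99],axis=0).round(1).tolist())
go(TOP+M[:,2]*(.137+.06),Mt)
E
```

```text
clock: 15.13
ee_pos: [0.3703, 0.0151, 0.4921]
eef_rot: [0.04, 0.975, -0.009, 0.219]
contact_force: [-0.1, -0.4, -2.9]
gripper_width: 0.0494
0.022971278365200284
axes err rotvec(deg) [-0.16 -0.28 -0.27]
33727 [[-14.9, -38.4, 100.7], [-10.9, -30.1, 106.3], [13.9, -0.2, 134.0], [37.2, 30.1, 167.2], [37.4, 38.6, 196.4]]
GO mm [ 4.7 -4.1 91.1] rot [0.0033 0.0052 0.0053] | 91.0 0.5 from [0.3704 0.0153 0.4923] t 15.1833
```

View pics/w5.png

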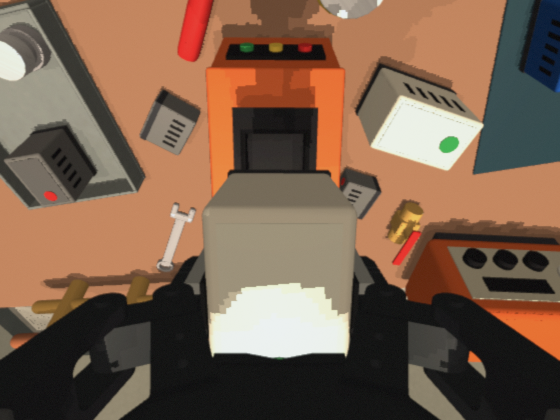

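Run:
```python
from h import *
D=np.load("w5.npz");P=D["P"]; s=bot.read_state(); A=R.from_quat(s["eef_rot"]).as_matrix(); Q=(P-s["ee_pos"])@A*1000
f=(abs(Q[...,0]-37.5)<3)&(abs(Q[...,1])<35)&(Q[...,2]>138)&(Q[...,2]<205); q=Q[f]
n=np.linalg.svd(q-q.mean(0),full_matrices=False)[2][2]; n*=np.sign(n[0]); print("face",len(q),np.median(q,0).round(1),"n",n.round(4),np.quantile(q[:,1:],[.01,.99],axis=0).round(1).tolist())
t=(abs(Q[...,2]-134)<2.5)&(abs(Q[...,1])<30)&(Q[...,0]<45)&(D["im"].sum(2)>250); q=Q[t]; print("top",len(q),np.quantile(q,[.01,.5,.99],axis=0).round(1).tolist())
n=np.linalg.svd(q-q.mean(0),full_matrices=False)[2][2]; print(n.round(4))
# socket block rim
L=(P-TOP)@M*1000; im=D["im"].astype(int)
b=(abs(L[...,2]+50)<3)&(abs(L[...,0])<75)&(abs(L[...,1])<45)&(im.sum(2)<150); q=L[b]; print("rim",len(q),np.quantile(q,[.01,.5,.99],axis=0).round(1).tolist())
for h in(-30,-40,-48,-55): # left/right edges & pocket by row
  pass
c=q[(q[:,0]>-38)&(q[:,0]<-15)]; l=c[c[:,1]<0][:,1]; r=c[c[:,1]>0][:,1]; print("y rims",np.quantile(l,[.01,.99]).round(1),np.quantile(r,[.01,.99]).round(1))
x=q[abs(q[:,1])<20][:,0]; print("x low rim",np.quantile(x,[.01,.95,.99]).round(1))
```

```text
face 4162 [ 37.3  -0.7 161. ] n [1.     0.0046 0.0018] [[-24.6, 138.4], [22.8, 203.7]]
top 21530 [[-15.1, -24.9, 132.8], [13.1, -0.8, 134.2], [36.8, 23.1, 136.1]]
[ 0.0106  0.0011 -0.9999]
rim 2717 [[-62.4, -34.9, -52.8], [-49.0, 1.5, -50.3], [-10.4, 35.9, -48.5]]
y rims [-35.1 -26.8] [26.7 36.3]
x low rim [-62.4 -43.  -42. ]
```

```bash
cat >> h.py <<'E'
def ins(z): go(TOP+M@np.array([-.0020,.0010,.1342+z]),Mt)
def off():
    s=bot.read_state();A=R.from_quat(s["eef_rot"]).as_matrix()
    print("sock off mm",((s["ee_pos"]-TOP)@M*1000-[-2,1,134.2]).round(1),"rot deg",np.degrees(R.from_matrix(Mt.T@A).as_rotvec()).round(2),"F tool",(s["contact_force"]@A).round(1),"w",round(s["gripper_width"],4),"v",abs(s["joint_velocities"]).max().round(3))
E
python3 - <<'E'
from h import *
off();ins(.035)
E
```

```text
sock off mm [  6.2   2.9 153.9] rot deg [-0.19 -0.3  -0.3 ] F tool [0.7 0.2 2.2] w 0.0492 v 0.012
GO mm [  6.8  -3.2 118.9] rot [0.0033 0.0052 0.0053] | 119.0 0.5 from [0.3704 0.0153 0.4923] t 15.1833
```

```bash
python3 -m handwheel '7 -3 10 0.003 0.005 0.005 255;7 -3 35 0.003 0.005 0.005 255;7 -3 70 0.003 0.005 0.005 255;7 -3 100 0.003 0.005 0.005 255;7 -3 115 0.003 0.005 0.005 255;7 -3 119 0.003 0.005 0.005 255;7 -3 119 0.003 0.005 0.005 255;7 -3 119 0.003 0.005 0.005 255'
python3 -m handwheel '0 0 0 0 0 0 255;0 0 0 0 0 0 255'
python3 - <<'E'
from h import *
off();ins(.022)
E
```

```text
clock: 15.85
ee_pos: [0.4143, 0.008, 0.3827]
eef_rot: [0.043, 0.975, -0.009, 0.217]
contact_force: [0.1, -0.1, -2.7]
gripper_width: 0.0491
clock: 16.02
ee_pos: [0.4144, 0.0077, 0.384]
eef_rot: [0.044, 0.975, -0.009, 0.219]
contact_force: [-0.0, -0.5, -2.3]
gripper_width: 0.0491
sock off mm [ 0.8 -0.9 37. ] rot deg [-0.06 -0.3   0.13] F tool [ 1.  -0.5  2. ] w 0.0491 v 0.007
GO mm [ 0.9  0.9 15. ] rot [ 0.0011  0.0053 -0.0023] | 15.0 0.3 from [0.4144 0.0077 0.384 ] t 16.0167
```

```bash
python3 -m handwheel '0.9 0.9 4 0.001 0.005 -0.002 255;0.9 0.9 8 0.001 0.005 -0.002 255;0.9 0.9 12 0.001 0.005 -0.002 255;0.9 0.9 15 0.001 0.005 -0.002 255;0.9 0.9 17 0.001 0.005 -0.002 255;0.9 0.9 17 0.001 0.005 -0.002 255;0.9 0.9 17 0.001 0.005 -0.002 255'
python3 - <<'E'
from h import *
off()
E
```

```text
clock: 16.6
ee_pos: [0.4206, 0.0076, 0.3666]
eef_rot: [0.043, 0.976, -0.01, 0.215]
contact_force: [0.1, 0.0, -2.7]
gripper_width: 0.0495
sock off mm [-1.  -0.4 18.6] rot deg [0.08 0.18 0.03] F tool [1.1 0.1 2.4] w 0.0495 v 0.006
```

```bash
python3 -m handwheel '-0.8 0.4 4 0 0 0 255;-0.8 0.4 8 0 0 0 255;-0.8 0.4 11 0 0 0 255;-0.8 0.4 14 0 0 0 255;-0.8 0.4 14 0 0 0 255;-0.8 0.4 14 0 0 0 255'
python3 - <<'E'
from h import *
off()
E
```

```text
clock: 17.1
ee_pos: [0.4271, 0.0075, 0.354]
eef_rot: [0.043, 0.976, -0.01, 0.214]
contact_force: [-0.2, -0.5, -2.2]
gripper_width: 0.049
sock off mm [-0.5 -0.   4.4] rot deg [0.09 0.21 0.03] F tool [ 1.1 -0.5  1.9] w 0.049 v 0.008
```

```bash
python3 -m handwheel '-0.4 0 2 0 0 0 255;-0.4 0 4 0 0 0 255;-0.4 0 5 0 0 0 255;-0.4 0 6 0 0 0 255;-0.4 0 6 0 0 0 255'
python3 - <<'E'
from h import *
off()
E
```

```text
clock: 17.52
ee_pos: [0.4299, 0.0073, 0.3503]
eef_rot: [0.043, 0.976, -0.01, 0.215]
contact_force: [-9.4, -0.4, 9.6]
gripper_width: 0.0492
sock off mm [ 0.6  0.1 -0.1] rot deg [0.08 0.2  0.04] F tool [  4.5  -1.2 -12.6] w 0.0492 v 0.006
```

At the floor depth with a 13 N reaction. Release, back out and look.

```bash
python3 -m handwheel '0 0 0 0 0 0 0;0 0 0 0 0 0 0;0 0 0 0 0 0 0;0 0 0 0 0 0 0;0 0 -20 0 0 0 0;0 0 -55 0 0 0 0;0 0 -90 0 0 0 0;0 0 -130 0 0 0 0'
python3 -m handwheel '0 0 0 0 0 0 0;0 0 0 0 0 0 0;0 0 0 0 0 0 0;0 0 0 0 0 0 0'
python3 - <<'E'
from lk import *
off(); im,P=fit("w6"); L=(P-TOP)@M*1000
m=(abs(L[...,2])<6)&(np.hypot(L[...,0],L[...,1])<65)&(im.sum(2)>250); q=L[m]; n=np.linalg.svd(q-q.mean(0),full_matrices=False)[2][2]
print(len(q),np.median(q[:,2]),n.round(4),cv2.minAreaRect(q[:,:2].astype(np.float32)))
h=cv2.cvtColor(im,cv2.COLOR_RGB2HSV).astype(int); r=(h[...,1]>170)&((h[...,0]<5)|(h[...,0]>175))&(L[...,2]>-20)&(L[...,0]>40)&(L[...,0]<180)&(abs(L[...,1])<60)
b=L[r]+[0,0,83]; print("bar",len(b),np.median(b,0) if len(b) else 0)
E
```

```text
clock: 18.18
ee_pos: [0.3747, 0.012, 0.4672]
eef_rot: [0.043, 0.976, -0.01, 0.214]
contact_force: [1.3, -0.5, 0.1]
gripper_width: 0.0854
clock: 18.52
ee_pos: [0.3754, 0.012, 0.4656]
eef_rot: [0.043, 0.976, -0.01, 0.213]
contact_force: [-0.2, 0.7, 0.0]
gripper_width: 0.0856
sock off mm [ -0.3  -0.  127.5] rot deg [0.12 0.32 0.02] F tool [ 0.3  0.7 -0.1] w 0.0856 v 0.014
7723 0.06710557284843655 [-0.005  -0.0014  1.    ] ((-0.970672607421875, 0.02782440185546875), (50.05203628540039, 79.47161865234375), 89.57443237304688)
bar 15 [102.1224814   -0.77184686 101.04246313]
```

View pics/w6.png

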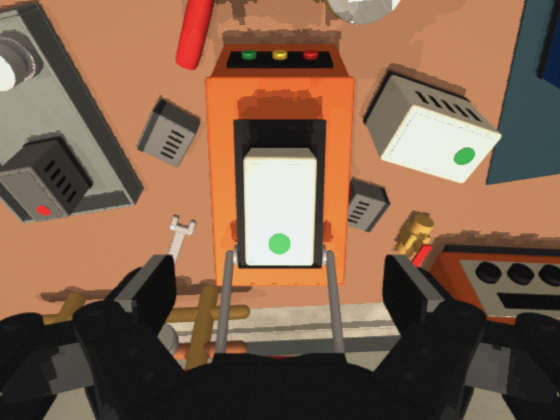

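The white module is seated at the same height as the old one was. The lever bar is behind it at socket (≈104, 0, 104) mm. Next I close the fingers and go behind the bar.

```bash
cat >> h.py <<'E'
S0=TOP-M[:,2]*.083
def tip():
    s=bot.read_state();A=R.from_quat(s["eef_rot"]).as_matrix()
    print("tip sock mm",((s["ee_pos"]+A[:,2]*.173-S0)@M*1000).round(1),"rot",np.degrees(R.from_matrix(Mt.T@A).as_rotvec()).round(2),"Fsock",(s["contact_force"]@M).round(1),"w",round(s["gripper_width"],4),"v",abs(s["joint_velocities"]).max().round(3),"t",s["clock"])
def tgo(x,y,z): go(S0+M@(np.array([x,y,z+173])/1000),Mt)
E
python3 -m handwheel '-35 0 0 0 0 0 255;-70 0 0 0 0 0 255;-105 0 0 0 0 0 255;-145 0 0 0 0 0 255;-145 0 0 0 0 0 255;-145 0 0 0 0 0 255;-145 0 0 0 0 0 255' 60
python3 - <<'E'
from h import *
tip(); tgo(140,0,90)
im,d,K,T=cam("side"); save(im[100:300,180:440].repeat(2,0).repeat(2,1),"s2.png")
im2,d2,K2,T2=cam("scene")
for i,dd,k,t in((im,d,K,T),(im2,d2,K2,T2)):
    L=(cloud(dd,k,t)-S0)@M*1000;h=cv2.cvtColor(i,cv2.COLOR_RGB2HSV).astype(int)
    r=(h[...,1]>170)&((h[...,0]<5)|(h[...,0]>175))&(np.hypot(L[...,0]-52,L[...,2]-30)>75)&(np.hypot(L[...,0]-52,L[...,2]-30)<105)&(abs(L[...,1])<50)
    print(r.sum(),np.median(L[r],0))
E
```

```text
clock: 19.15
ee_pos: [0.5065, 0.0007, 0.5256]
eef_rot: [0.043, 0.976, -0.011, 0.212]
contact_force: [-0.7, 0.2, -0.1]
gripper_width: 0.0005
tip sock mm [141.    0.7 170.4] rot [0.16 0.44 0.  ] Fsock [-0.7  0.1  0.2] w 0.0005 v 0.034 t 19.15
GO mm [ 1.7 -1.  80.5] rot [-0.0028 -0.0077 -0.    ] | 80.0 0.5 from [0.5065 0.0007 0.5256] t 19.15
120 [106.83026047  -1.64596775 105.8570125 ]
141 [112.27294814   3.11268646 102.05240568]
```

```bash
python3 -m handwheel '0 -1 20 0 0 0 255;0 -1 45 0 0 0 255;0 -1 70 0 0 0 255;0 -1 80 0 0 0 255;0 -1 80 0 0 0 255;0 -1 80 0 0 0 255;0 -1 80 0 0 0 255'
python3 - <<'E'
from h import *
tip()
E
```

```text
clock: 19.83
ee_pos: [0.54, -0.0033, 0.4568]
eef_rot: [0.043, 0.975, -0.01, 0.216]
contact_force: [0.2, -0.1, -0.1]
gripper_width: 0.0002
tip sock mm [143.7   0.   93.9] rot [0.02 0.04 0.03] Fsock [ 0.1 -0.1 -0.2] w 0.0002 v 0.015 t 19.8333
```

```bash
python3 -m handwheel '12 0 3 0 0 0 255;25 0 3 0 0 0 255;35 0 0 0 0 0 255;45 0 -4 0 0 0 255;56 0 -7 0 0 0 255;68 0 -9 0 0 0 255;80 0 -9 0 0 0 255;92 0 -8 0 0 0 255'
python3 - <<'E'
from h import *
tip()
E
```

```text
clock: 20.5
ee_pos: [0.4525, 0.0044, 0.4247]
eef_rot: [0.043, 0.975, -0.01, 0.216]
contact_force: [2.1, 0.4, 0.1]
gripper_width: 0.0
tip sock mm [ 50.4   0.  101.9] rot [0.03 0.08 0.03] Fsock [ 1.8  0.6 -0.8] w 0.0 v 0.332 t 20.5
```

```bash
python3 -m handwheel '10 0 2 0 0 0 255;20 0 4 0 0 0 255;28 0 7 0 0 0 255;34 0 9 0 0 0 255;34 0 9 0 0 0 255;34 0 9 0 0 0 255'
python3 - <<'E'
from h import *
tip()
im,d,K,T=cam("side"); save(np.ascontiguousarray(im[100:300,180:440].repeat(3,0).repeat(3,1)),"s2.png")
L=(cloud(d,K,T)-S0)@M*1000;h=cv2.cvtColor(im,cv2.COLOR_RGB2HSV).astype(int)
r=(h[...,1]>170)&((h[...,0]<5)|(h[...,0]>175))&(abs(np.hypot(L[...,0]-52,L[...,2]-30)-90)<10)&(abs(L[...,1])<50)
print(r.sum(),np.median(L[r],0))
E
```

```text
clock: 21.0
ee_pos: [0.4261, 0.0065, 0.4009]
eef_rot: [0.043, 0.976, -0.01, 0.214]
contact_force: [0.5, 0.4, -1.0]
gripper_width: 0.0
tip sock mm [15.7 -0.3 91.5] rot [0.1  0.29 0.02] Fsock [-0.   0.4 -1.1] w 0.0 v 0.021 t 21.0
76 [ -2.2289121   -1.8144665  104.96336784]
```

View pics/s2.png

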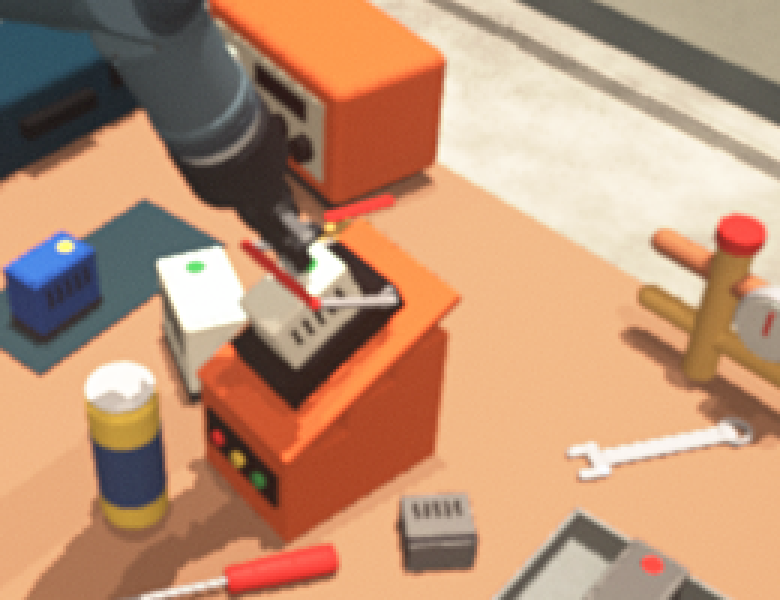

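The bar is over the module, roughly 10° short of shut. Next I lift, go above it and press down.

```bash
python3 -m handwheel '-5 0 0 0 0 0 255;-5 0 -15 0 0 0 255;-5 0 -38 0 0 0 255;5 0 -38 0 0 0 255;25 0 -38 0 0 0 255;25 0 -38 0 0 0 255;25 0 -38 0 0 0 255'
python3 - <<'E'
from h import *
tip(); tgo(-10,0,105)
E
```

```text
clock: 21.63
ee_pos: [0.3878, 0.0099, 0.425]
eef_rot: [0.043, 0.976, -0.01, 0.215]
contact_force: [1.0, -0.1, 0.6]
gripper_width: 0.0002
tip sock mm [ -8.7  -0.2 129.7] rot [0.07 0.2  0.  ] Fsock [ 1.1 -0.   0.1] w 0.0002 v 0.039 t 21.6333
GO mm [ 1.8  0.  24.7] rot [-0.0012 -0.0034 -0.    ] | 25.0 0.2 from [0.3878 0.0099 0.425 ] t 21.6333
```

```bash
python3 -m handwheel '0 0 8 0 0 0 255;1 0 16 0 0 0 255;2 0 22 0 0 0 255;4 0 27 0 0 0 255;6 0 31 0 0 0 255;7 0 34 0 0 0 255;7 0 35.5 0 0 0 255;7 0 35.5 0 0 0 255'
python3 - <<'E'
from h import *
tip()
E
```

```text
clock: 22.3
ee_pos: [0.3934, 0.0099, 0.388]
eef_rot: [0.043, 0.977, -0.011, 0.207]
contact_force: [-24.1, 2.4, 17.3]
gripper_width: -0.0
tip sock mm [-21.8  -0.3  93.8] rot [0.25 1.04 0.03] Fsock [-14.6   0.3  25.9] w -0.0 v 0.006 t 22.3
```

Firm stop at the expected height, so back off and check.

```bash
python3 -m handwheel '0 0 -10 0 0 0 255;0 0 -40 0 0 0 255;0 0 -80 0 0 0 255;0 0 -120 0 0 0 255;0 0 -150 0 0 0 255;0 0 -150 0 0 0 255;0 0 -150 0 0 0 255;0 0 -150 0 0 0 255'
python3 - <<'E'
from lk import *
tip(); im,P=fit("w7"); ims=[(im,P)]
for n in("side","scene"):
    i,d,K,T=cam(n); ims.append((i,cloud(d,K,T))); save(i,n+"9.png")
for i,P in ims:
    L=(P-S0)@M*1000;h=cv2.cvtColor(i,cv2.COLOR_RGB2HSV).astype(int)
    r=(h[...,1]>170)&((h[...,0]<5)|(h[...,0]>175))&(L[...,2]>84)&(L[...,2]<125)&(L[...,0]<60)&(L[...,0]>-60)&(abs(L[...,1])<50)
    b=L[r]; print("bar",len(b),np.median(b,0).round(1),np.quantile(b,[.03,.97],axis=0).round(1).tolist())
    m=(abs(L[...,2]-83)<4)&(abs(L[...,0])<60)&(abs(L[...,1])<40)&(h[...,1]<60)&(i.sum(2)>300); q=L[m]
    print("module top",len(q),np.median(q[:,2]))
    m=(abs(P[...,2]-.08)<.008)&(np.hypot(P[...,0]-.564,P[...,1]+.309)<.07); q=P[m]*1000
    if len(q)>50: print("old",np.median(q[:,2]),cv2.minAreaRect(q[:,:2].astype(np.float32)))
a=cv2.imread("pics/w7.png"); b=cv2.imread("pics/side9.png")[100:420,80:460]
cv2.imwrite("pics/f.png",np.hstack([cv2.resize(a,(400,300)),cv2.resize(b,(356,300))]))
E
```

```text
clock: 22.97
ee_pos: [0.359, 0.0198, 0.5101]
eef_rot: [0.038, 0.978, -0.005, 0.205]
contact_force: [-1.1, 5.7, 0.8]
gripper_width: -0.0001
tip sock mm [ -3.    8.8 219.3] rot [-0.49  1.35 -0.38] Fsock [-1.1  5.6  1.4] w -0.0001 v 2.328 t 22.9667
bar 1329 [-15.1   0.9  93.6] [[-18.8, -43.6, 91.0], [-10.6, 44.4, 95.2]]
module top 4292 83.043860626255
old 78.82463958453752 ((564.1265258789062, -309.1201477050781), (80.018310546875, 51.28611755371094), 6.290571212768555)
bar 84 [-13.5  -2.1  94.3] [[-16.4, -45.7, 91.7], [-10.3, 42.3, 97.4]]
module top 469 83.26147346723867
old 79.93037332540209 ((564.1571655273438, -308.4010314941406), (81.41864776611328, 50.46220397949219), 6.282347679138184)
bar 99 [-8.8  2.2 90.9] [[-13.4, -38.1, 86.3], [-4.4, 41.4, 94.1]]
module top 154 82.31821821814539
old 79.73548341025926 ((568.409423828125, -310.8079833984375), (82.80743408203125, 50.83757400512695), 4.524842262268066)
```

View pics/f.png

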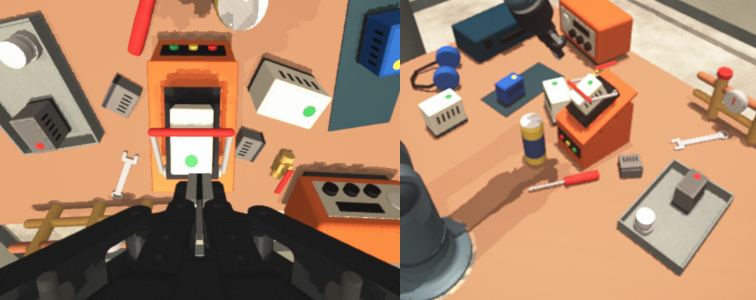

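Run:
```python
from h import *
s=bot.read_state(); print(s["joint_velocities"].round(3),s["joints"].round(3),s["clock"]); tip()
```

```text
[ 0.04   0.002 -0.012  0.022  0.021  0.006 -0.009] [ 0.127 -0.409 -0.251  2.183 -0.008  0.954  1.361] 23.1167
tip sock mm [ -4.3   4.6 217.6] rot [ 0.46  1.44 -0.02] Fsock [-1.  -0.3 -1. ] w 0.0004 v 0.04 t 23.1167
```

Joint 2 sits near its lower range limit (-0.409 of -0.41), so I ease off it gently before handing in.

```bash
python3 -m handwheel '-10 0 0 0 0 0 255;-20 0 0 0 0 0 255;-30 0 0 0 0 0 255;-40 0 0 0 0 0 255;-40 0 0 0 0 0 255;-40 0 0 0 0 0 255;-40 0 0 0 0 0 255'
python3 - <<'E'
from h import *
s=bot.read_state(); print(s["joints"].round(3)); tip(); print(bot.close_job())
E
```

```text
clock: 23.7
ee_pos: [0.3949, 0.0148, 0.5241]
eef_rot: [0.044, 0.978, -0.013, 0.203]
contact_force: [-0.4, -0.1, -0.2]
gripper_width: 0.0
[ 0.137 -0.33  -0.248  2.101  0.01   0.96   1.363]
tip sock mm [ 35.3   4.1 216.7] rot [0.44 1.5  0.04] Fsock [-0.5 -0.1 -0. ] w 0.0 v 0.015 t 23.7
the job is handed in; nothing more can be done
None
```

I moved the old module to the scrap tray, put the white 80 x 50 mm module fully home in the socket, and shut the lever over it. The job was handed in at about 24 s of the 72 s allowed.

**Last checks:**
- **Old module:** it stands upright in the tray. Its top is about 80 mm above the table, as expected with the 5 mm tray floor.
- **White module:** its top is 83.0 mm above the console face in the socket frame, as a seated module should be.
- **Lever:** the wrist camera puts the red bar at x = -15 mm with its upper surface at about 94 mm. That is the shut position, and it stopped firmly at about 26 N when pressed. The side camera agreed within about 2 mm. The scene camera read a few mm off (x about -9 mm), in line with its offset in earlier measurements.
- **Other things:** I did not measure the blue module, coupling, spray can, tools and valve again. They looked undisturbed in the last pictures.

**Irregularities on the last retreat:** after pressing the lever, joint 2 came to -0.409 rad, close to its -0.41 limit. One joint speed reading showed 2.33 rad/s, below the limits but high. Neither passed a limit in any reading I took, and I moved away before handing in, with the gripper clear of everything.

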